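# Find the tight spot of a latch slide by feel and park the carriage on it

### The job

The latch slide binds at one place that cannot be seen. Take its carriage by the upright dowel and push it gently home against the rubber buffer at the tall cast block, then stroke it through its full travel until it touches the rubber buffer at the low end plate, feeling for the tight spot; do not ram the buffers. Then bring the carriage back, leave it standing on the tight spot for the fitter, let go of it, and leave the other parts on the table where they are.

Things in the scene. Friction and masses are not known exactly. Their poses are not given: they have to be found in the camera images.
- slide: slide unit fixed to the table: dark base plate 100 x 420 x 12 mm. Origin at the centre of its underside, on the table. Its y runs along the travel, towards the tall blue cast block (86 x 45 mm, top at 68 mm, inner face at y = +140 mm); at the other end is the low steel end plate (80 x 16 mm, top at 48 mm, inner face at y = -140 mm). z is up; heights are above the table
- bed: its two ground steel ways, 280 mm long, top at 34 mm; origin and axes as slide. They hide one tight spot: elsewhere the carriage drags 1 to 2 N, moving over the spot about 7 to 13 N more (less once stopped; most on the way in, least on the way out). It grips within about 10 mm either side of its middle, which lies no more than 60 mm (carriage origin) from the slide's origin
- carriage: aluminium carriage, 88 x 80 x 24 mm (80 along the travel), sliding along the slide's y. Origin: middle of its underside, at height 34 mm; top at 58 mm. A fixed steel dowel, 22 mm in diameter, stands straight above the origin as a handle, from 58 to 110 mm height. It stays where it is left and meets the buffers when its origin is 85 mm either side of the slide's origin
- buffer_block: black rubber buffer on the inner face of the tall cast block, 18 mm in diameter, 15 mm long, axis along the travel at height 47 mm. Origin at the centre of its free face, 125 mm from the slide's origin. It gives about 1 mm for each 1.2 N, up to 14 mm, then it is solid
- buffer_plate: the same rubber buffer on the inner face of the low end plate. Origin at the centre of its free face, 125 mm from the slide's origin towards the low end plate
- pad1: loose white nylon slider pad, 26 x 55 x 10 mm, lying beside the slide; bystander. Origin at the centre of its underside
- pad2: a second such pad beside the slide; bystander. Origin at the centre of its underside
- cam: loose bronze cam disc, about 74 x 68 mm, 14 mm thick with a hub 24 mm high, lying beside the slide; bystander. Origin under its hub
- dowel: loose steel dowel, 24 mm in diameter, 60 mm tall, standing on the table beside the slide; bystander. Origin at the centre of its foot
- spanner: loose steel spanner, 170 mm long, lying to the robot's left; bystander
- oiler: steel oil can, 56 mm in diameter, 120 mm tall, standing to the robot's right; bystander. Origin at the centre of its foot

How it is judged (in metres and radians):
On the way, in this order (a step that is already met when the one before it is completed fails the run):
1. the carriage presses lightly (over 1.5 N) on the buffer at the tall block (contact force between buffer_block and carriage above 1.5 N), for 0.1 s.
2. after the full stroke it presses lightly (over 1.5 N) on the buffer at the low end plate (contact force between buffer_plate and carriage above 1.5 N), for 0.1 s.
At the end, for the whole second after the job is handed in: the carriage stands still, clear of both buffers, in the grip of the tight spot (within about 10 mm of its middle, where the bed presses on the carriage with more than 3 N) (contact force between bed and carriage above 3 N and linear speed of carriage below 0.005 m/s and contact force between each of buffer_block, buffer_plate and carriage below 0.3 N); the robot touches nothing.
It fails at once if the carriage pressed on a buffer with more than 15 N (rammed) (contact force between any of buffer_block, buffer_plate and carriage above 15 N).
It fails at once if a bystander was moved more than 15 mm (distance of any of pad1, pad2, cam, dowel, spanner, oiler from where it was at the start of the episode above 0.015 m).
It also fails if it takes over 54 s, if anything falls off the work surface, if the arm or the gripper's body presses on something with over 40 N, if the wrist force passes 120 N, or if a joint passes its speed limit or range.

### The arm

A 6-joint arm with a two-finger parallel gripper is mounted at the origin on the work surface. World frame = base frame: x ahead of the robot, y to its left, z up, the work surface at z = 0. Lengths are in mm, angles in rad, forces in N, time in s.
With the tool pointing down it reaches from about 325 to 875 mm from the base axis. Payload 4.4 kg.
Tool frame: the origin (TCP) lies on the mounting face of the last link; the fingertips stand 173 mm ahead of it and the grasp point (between the pads) lies 155 mm ahead of it; z points along the fingers, y is the line along which they close (so a half turn about z gives the same grasp; the last joint's range is limited). The gripper opens to 85 mm and grips with 20 to 120 N. Pads are 22 mm wide; open, the fingers measure 114 mm over their backs; the gripper's body (76 mm by 85 mm) begins 54 mm behind the grasp point. The pads swing forward as they close: fully open they stand 13 mm farther back than shut.
Start: joints at [0.967, 0.207, 1.542, -0, 1.393, -0.15], TCP at [252.081, 516.802, 404.682] pointing down, gripper open.
Joint ranges: [-2.73, 2.73], [-0.86, 2.22], [0.23, 2.46], [-1.11, 4.25], [0.08, 2.63], [-2.82, 2.82]. Speed limits (rad/s): [2.79, 2.79, 3.14, 3.14, 3.14, 3.14].

### API

Orientations are given as a unit quaternion [x, y, z, w].
In Python, from station import env gives the robot as it stands.
- The arm moves only by the tool jog_arm, never from a script. Its argument "increments" is a list of rows, each an object of numbers: "dx", "dy", "dz": the shift along the tool's x, y, z in m; "twist": the turn about the tool's z in rad. In form: [{"dx": .., "dy": .., "dz": .., "twist": ..}, ...]. A call has 1 to 20 rows; each row is the pose to reach, as a shift and turn from the pose commanded when the call began, along the tool's axes at that moment; what a row does not reach only later rows make up. A row lasts 1/8 s, in which the tool goes at most 62.5 mm and 10.7 degrees, less where a joint would pass 70% of its speed; a pose out of reach is approached as far as the arm can. A call with a gripper value outside its range is refused whole. "fingers" is the opening, from -1 (shut) to 1 (fully open), so that 0 is half open, set as the call begins (left out, the last holds). The fingers move at their own pace and stop on an object; "force" is the grip in N (left out, the last holds). Time passes only in rows, so rows that repeat a pose let the fingers close. It gives the time, the measured TCP pose, the force, the opening and the grip force at its end, in the units of the state.
- env.sense(): the state, without advancing time (a new reading comes with each control period).
- env.get_image(name): name is "scene" or "top" or "wrist"; returns the picture (480x640x3 uint8, red, green, blue); there is no depth.
- env.camera_model(name): a dict with "intrinsics" (3x3 intrinsics, pixels), "R" (3x3) and "t" (3): a world point X has camera coordinates R X + t; the wrist camera has in their place "hand_eye" (4x4, takes a point from camera to tool coordinates, whose origin is the TCP and whose axes are the flange's). Camera axes: x right, y down, z forward; pixel columns grow to the right and rows downward; lengths in mm; the calibration is good to about 2 mm. A picture is of the moment at which its call begins: read the wrist's pose just before it. camera_model takes no time and is no camera call.
- env.job_done(): hands the job in; it is judged then, once.
Trained networks look in the newest picture that a camera, given by its name, has taken for a name from the list of things; names that differ only in an ending like _2 or _b are one class to them, and where a whole thing is asked for, a point or a joint stands for the part that bears it (a point fixed in the world has none). Each returns a list of dicts, best first, with "confidence" (0 to 1); they miss things now and then, are a little off and sometimes report something else, mostly with a low value. They report only what shows in the picture. A call takes as long as a camera call.
- env.regions_of(camera, label): "mask" (480x640 bool, what is visible of it) and "xy" ([column, row] in pixels, amid what is visible of it).
The state is a dict: "time": time; "joint_pos": joint angles; "dq": joint speeds; "tau": joint torques, N m; "eef_pos": TCP position; "ee_rot": TCP orientation; "ft_force": force on the tool from outside, world axes, zero at the start; "moment": the same for the moment, N m; "finger_gap": finger opening in mm; "grip_force": force on a finger pad.
Only numpy, scipy, OpenCV 4.12 (cv2) and the standard library are available. Lean on these libraries where they do the work, as an engineer would, in place of code of your own. Each camera call takes 0.05 s, during which the arm holds its last target. There are 200 camera calls.

## Working session

There is one attempt and no reset: what is moved stays moved. The work goes in short steps, Python scripts to look and compute and a tool call to move; the robot and the scene stay as the last step left them, time stands still between calls to the robot, and variables do not carry over. Pictures are saved under pics/ and viewed, at most 10 in all, crops included, and the job is handed in when it is done.

Besides the shell and the picture viewer there is one more tool, called after "Request:" as name(argument=value, ...) on one line, values as JSON. jog_arm: Moves the arm, as the interface text tells. Its arguments: {"type":"object","properties":{"increments":{"type":"array"},"fingers":{"type":"number"},"force":{"type":"number"}},"required":["increments"]}

```bash
mkdir -p pics; cat > h.py <<'E'
from station import env
import numpy as np, cv2
def snap(c,f):
    im=env.get_image(c); cv2.imwrite('pics/'+f,im[:,:,::-1]); return im
def ray(c,px,pose=None):
    m=env.camera_model(c);K=np.array(m['intrinsics'])
    d=np.linalg.inv(K)@[px[0],px[1],1]
    if 'R' in m and m.get('hand_eye') is None:
        R=np.array(m['R']);t=np.array(m['t']);return -R.T@t,R.T@d
    from scipy.spatial.transform import Rotation as Ro
    H=np.array(m['hand_eye']);s=pose;Rw=Ro.from_quat(s['ee_rot']).as_matrix()
    return Rw@H[:3,3]+np.array(s['eef_pos']),Rw@H[:3,:3]@d
def at(c,px,z,pose=None):
    o,d=ray(c,px,pose);return o+d*(z-o[2])/d[2]
def tri(rs):
    A=0;b=0
    for o,d in rs:
        d=d/np.linalg.norm(d);P=np.eye(3)-np.outer(d,d);A=A+P;b=b+P@o
    return np.linalg.solve(A,b)
E
python3 - <<'E'
from h import *
s=env.sense();print(s)
snap('top','top1.png');snap('scene','sc1.png')
for n in ['carriage','slide','buffer_block','buffer_plate','pad1','cam','dowel','oiler','spanner']:
  for c in ['top','scene']:
    print(n,c,[(np.round(r['xy']),round(r['confidence'],2)) for r in env.regions_of(c,n)][:3])
E
```

```text
{'time': 0.0, 'joint_pos': array([ 9.66523766e-01,  2.07467096e-01,  1.54296586e+00, -1.71151310e-05,
        1.39349496e+00, -1.50519315e-01]), 'dq': array([ 3.57923687e-04,  2.65570549e-04, -1.21408900e-03,  1.13818511e-03,
        7.55378035e-05, -1.40613650e-03]), 'tau': array([-8.46879502e-04, -3.83030784e+01, -2.91596121e+01, -3.65063424e-04,
        1.06903247e-02,  2.36943657e-05]), 'eef_pos': array([251.86114753, 516.50275907, 403.49290131]), 'ee_rot': array([ 2.24933656e-01,  9.74373382e-01, -1.08856790e-03, -4.22445198e-04]), 'ft_force': array([ 0.36264847,  0.30885388, -0.58054505]), 'moment': array([-0.01794329,  0.04522107,  0.04155463]), 'grip_force': 0.0, 'finger_gap': 85.1176007528529}
carriage top [(array([314., 222.]), 0.9)]
carriage scene [(array([346., 249.]), 0.69)]
slide top [(array([308., 223.]), 0.9)]
slide scene []
buffer_block top []
buffer_block scene [(array([374., 205.]), 0.54)]
buffer_plate top [(array([371., 223.]), 0.54)]
buffer_plate scene [(array([344., 266.]), 0.2)]
pad1 top [(array([283., 176.]), 0.65), (array([346., 183.]), 0.6)]
pad1 scene [(array([372., 306.]), 0.59), (array([401., 256.]), 0.56)]
cam top [(array([358., 276.]), 0.6)]
cam scene [(array([272., 272.]), 0.59)]
dowel top [(array([244., 260.]), 0.68)]
dowel scene [(array([337., 196.]), 0.56), (array([271., 274.]), 0.42), (array([375., 205.]), 0.38)]
oiler top [(array([487., 187.]), 0.78)]
oiler scene [(array([281., 408.]), 0.72)]
spanner top [(array([118., 256.]), 0.58)]
spanner scene [(array([395., 140.]), 0.69), (array([345., 248.]), 0.52)]
```

View pics/top1.png

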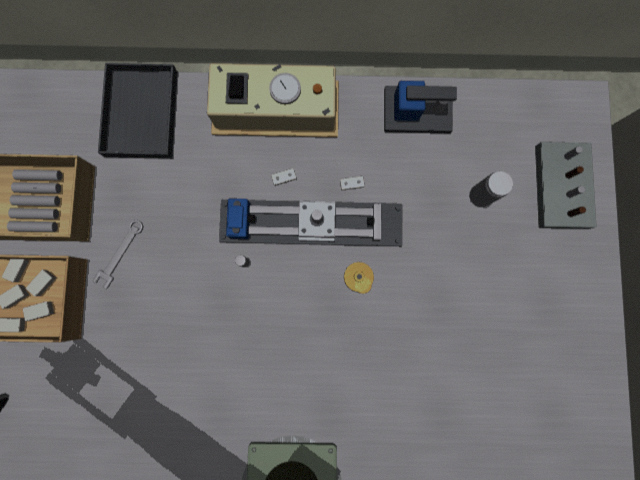

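View pics/sc1.png

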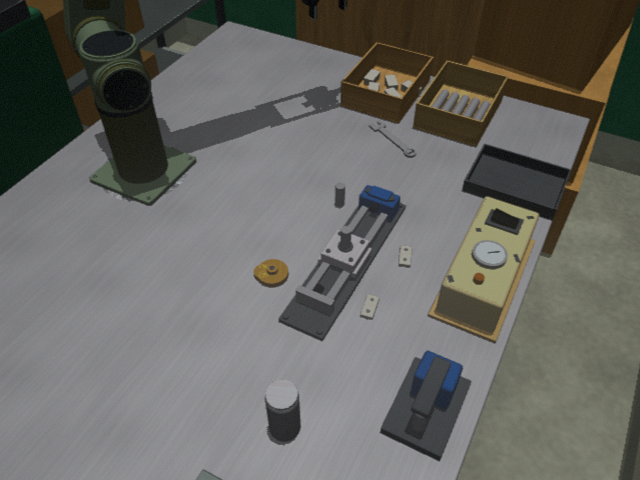

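The top view shows the slide from columns 220 to 402. The blue block is at its left end (238,218) and the end plate at its right end (377,222). The carriage dowel is at (317,215) in top and about (346,238) in scene. The loose pads are at (284,177) and (352,183), the cam at (359,277) and the loose dowel at (241,261).

```bash
python3 - <<'E'
from h import *
a=cv2.imread('pics/top1.png')[190:260,210:410];b=cv2.imread('pics/sc1.png')[180:330,270:420]
cv2.imwrite('pics/z.png',np.hstack([cv2.resize(a,(500,175),interpolation=2).copy()]) if 0 else cv2.resize(a,None,fx=4,fy=4,interpolation=2))
cv2.imwrite('pics/z2.png',cv2.resize(b,None,fx=4,fy=4,interpolation=2))
r=env.regions_of('top','slide')
m=r[0]['mask'].astype(np.uint8);c=cv2.minAreaRect(np.argwhere(m)[:,::-1].astype(np.float32));P=cv2.boxPoints(c)
W=np.array([at('top',p,12) for p in P]);print(c,W.round(1));print(W.mean(0),[np.linalg.norm(W[i]-W[(i+1)%4]) for i in range(4)])
print('dowel top guess',tri([ray('top',(317,215)),ray('scene',(346.5,233))]))
for n,px,z in [('dowel',(241,260),60),('cam',(359,277),24),('pad',(284,177),10),('pad',(352,183),10)]: print(n,at('top',px,z))
E
```

```text
((310.7186584472656, 223.12132263183594), (182.9493408203125, 44.38792419433594), 1.697156310081482) [[ 532.9  179.6   12. ]
 [ 636.2  181.2   12. ]
 [ 631.3 -241.9   12. ]
 [ 527.9 -238.3   12. ]]
[582.07106355 -29.85925979  12.        ] [np.float64(103.32100174633426), np.float64(423.2124677591541), np.float64(103.53556017753657), np.float64(417.91157806163136)]
dowel top guess [584.57406146 -44.17442436  99.24629596]
dowel [490.0302834  118.85260183  60.        ]
cam [ 459.44764368 -140.37600761   24.        ]
pad [689.93207999  34.87016295  10.        ]
pad [ 678.62134488 -123.94801275   10.        ]
```

View pics/z.png

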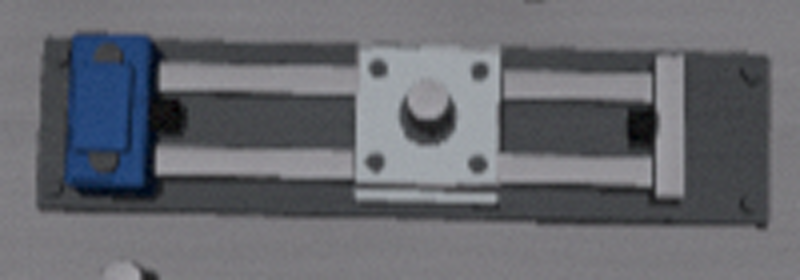

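View pics/z2.png

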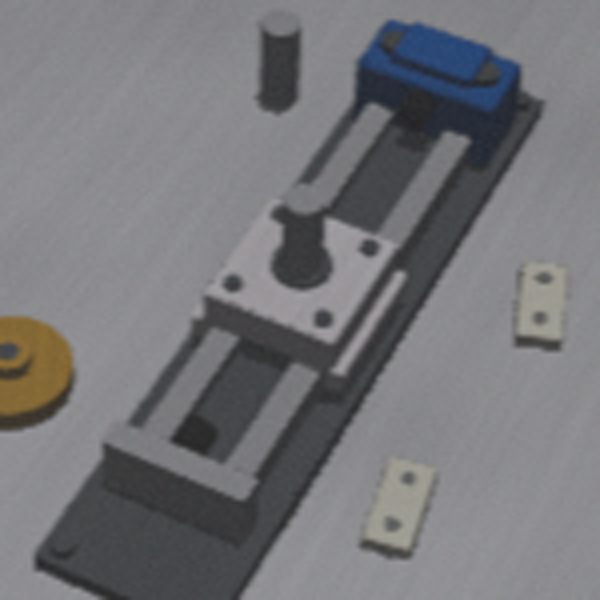

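The zoomed crops show the dowel top at (317.5,215) in top and (346.5,229.5) in scene. All four base plate corners are sharp.

```bash
cat >> h.py <<'E'
from scipy.spatial.transform import Rotation as Ro
def inc(target,yaw_y,s=None):
    """shift in tool axes (m) and twist so that TCP goes to target, tool y along yaw_y (world angle)"""
    s=s or env.sense();R=Ro.from_quat(s['ee_rot']).as_matrix()
    d=R.T@(np.array(target)-s['eef_pos'])/1000
    a=np.arctan2(R[1,1],R[0,1]);return d.round(4),round((a-yaw_y),4)
E
python3 - <<'E'
from h import *
C=[(40,37),(768,55),(766,226),(38,208)]
W=np.array([at('top',(210+x/4,190+y/4),12) for x,y in C]);print(W.round(1),W.mean(0))
u=(W[0]+W[3]-W[1]-W[2])/2;print(np.linalg.norm(u),np.arctan2(u[1],u[0]))
D=tri([ray('top',(317.5,215)),ray('scene',(346.5,229.5))]);print(D,at('top',(317.5,215),110),at('scene',(346.5,229.5),110))
print(inc([D[0],D[1],370],np.arctan2(u[1],u[0])))
print(env.camera_model('wrist'))
E
```

```text
[[ 633.8  181.    12. ]
 [ 631.1 -240.1   12. ]
 [ 531.4 -238.3   12. ]
 [ 534.3  177.6   12. ]] [582.62330423 -29.93868665  12.        ]
418.5314492000793 1.5640299411524485
[583.49499074 -44.75668801 109.34746851] [582.72209254 -45.17574849 110.        ] [584.33337161 -44.80789414 110.        ]
(array([-0.544 , -0.3595,  0.0347]), np.float64(-0.447))
{'intrinsics': array([[373.09702574,   0.        , 320.31004488],
       [  0.        , 373.09702574, 243.43563814],
       [  0.        ,   0.        ,   1.        ]]), 'hand_eye': array([[ 2.84342576e-04, -9.55335531e-01, -2.95523167e-01,
         7.60104842e+01],
       [ 9.99999800e-01,  1.04751419e-04,  6.23537466e-04,
        -9.46111092e-01],
       [-5.64731025e-04, -2.95523285e-01,  9.55335370e-01,
         3.13481439e+01],
       [ 0.00000000e+00,  0.00000000e+00,  0.00000000e+00,
         1.00000000e+00]])}
```

Request:
jog_arm(increments=[{"dx": -0.048,"dy": -0.032,"dz": 0,"twist": -0.1},{"dx": -0.096,"dy": -0.063,"dz": 0,"twist": -0.2},{"dx": -0.144,"dy": -0.095,"dz": 0,"twist": -0.3},{"dx": -0.192,"dy": -0.127,"dz": 0,"twist": -0.4},{"dx": -0.24,"dy": -0.159,"dz": 0,"twist": -0.447},{"dx": -0.288,"dy": -0.19,"dz": 0,"twist": -0.447},{"dx": -0.336,"dy": -0.222,"dz": 0,"twist": -0.447},{"dx": -0.384,"dy": -0.254,"dz": 0,"twist": -0.447},{"dx": -0.432,"dy": -0.285,"dz": 0.01,"twist": -0.447},{"dx": -0.48,"dy": -0.317,"dz": 0.02,"twist": -0.447},{"dx": -0.52,"dy": -0.344,"dz": 0.03,"twist": -0.447},{"dx": -0.544,"dy": -0.3595,"dz": 0.035,"twist": -0.447},{"dx": -0.544,"dy": -0.3595,"dz": 0.035,"twist": -0.447},{"dx": -0.544,"dy": -0.3595,"dz": 0.035,"twist": -0.447}], fingers=1, force=60)

```text
time: 2.8
eef_pos: [583.2, -44.3, 369.6]
ee_rot: [0.003, 1.0, 0.0, -0.0]
ft_force: [-0.8, -0.7, 0.6]
finger_gap: 85.3
grip_force: 0.0
```

```bash
python3 - <<'E'
from h import *
s=env.sense();print(s['time'],s['eef_pos'],s['ee_rot'],s['joint_pos'],s['ft_force'])
snap('wrist','w1.png')
K=np.array(env.camera_model('wrist')['intrinsics']);H=np.array(env.camera_model('wrist')['hand_eye']);R=Ro.from_quat(s['ee_rot']).as_matrix()
for z in(110,58):
  p=H[:3,:3].T@(R.T@(np.array([583.5,-44.8,z])-s['eef_pos'])-H[:3,3]);q=K@p;print(z,q[:2]/q[2])
print(inc([583.5,-44.8,247],1.564,s))
E
```

```text
2.8 [583.15453155 -44.29508923 369.64237774] [ 3.32353927e-03  9.99994387e-01  3.17707922e-04 -2.80769959e-04] [-2.23865819e-01  2.57265787e-01  1.55423091e+00  5.11856058e-04
  1.33078293e+00 -1.78813690e+00] [-0.8231685  -0.71490709  0.55352609]
110 [319.99549606 252.57879823]
58 [319.98547355 231.3010294 ]
(array([-0.0004, -0.0006,  0.1226]), np.float64(0.0001))
```

View pics/w1.png

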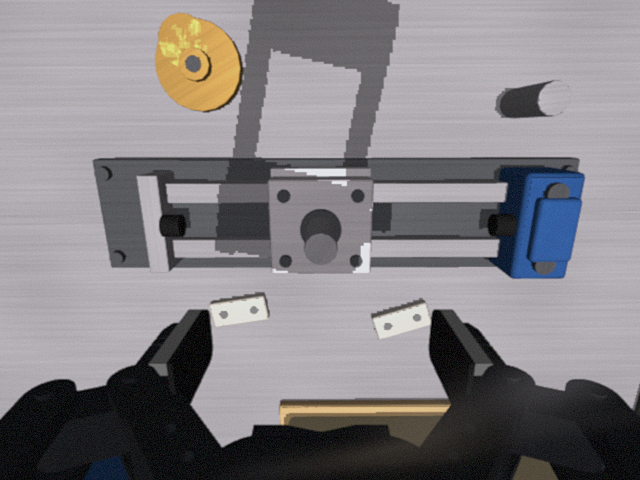

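The wrist view shows the dowel top at (321,247) and its foot at (321,229), within about 3 mm of the prediction. The open fingers straddle it and there is nothing below them to hit, so I'll go down and grip.

Request:
jog_arm(increments=[{"dx": 0.001,"dy": 0,"dz": 0.03,"twist": 0},{"dx": 0.001,"dy": 0,"dz": 0.07,"twist": 0},{"dx": 0.001,"dy": 0,"dz": 0.1,"twist": 0},{"dx": 0.001,"dy": 0,"dz": 0.115,"twist": 0},{"dx": 0.001,"dy": 0,"dz": 0.123,"twist": 0},{"dx": 0.001,"dy": 0,"dz": 0.123,"twist": 0}])

```text
time: 3.6
eef_pos: [582.7, -44.5, 247.2]
ee_rot: [0.003, 1.0, -0.0, 0.0]
ft_force: [-0.4, 0.8, 0.6]
finger_gap: 85.5
grip_force: 0.0
```

Request:
jog_arm(increments=[{"dz": 0},{"dz": 0},{"dz": 0},{"dz": 0},{"dz": 0},{"dz": 0},{"dz": 0},{"dz": 0}], fingers=-1, force=60)

```text
schema error: expected keys dx, dy, dz, twist
```

Request:
jog_arm(increments=[{"dx": 0,"dy": 0,"dz": 0,"twist": 0},{"dx": 0,"dy": 0,"dz": 0,"twist": 0},{"dx": 0,"dy": 0,"dz": 0,"twist": 0},{"dx": 0,"dy": 0,"dz": 0,"twist": 0},{"dx": 0,"dy": 0,"dz": 0,"twist": 0},{"dx": 0,"dy": 0,"dz": 0,"twist": 0},{"dx": 0,"dy": 0,"dz": 0,"twist": 0},{"dx": 0,"dy": 0,"dz": 0,"twist": 0}], fingers=-1, force=60)

```text
time: 4.6
eef_pos: [582.6, -44.8, 247.2]
ee_rot: [0.003, 1.0, -0.0, 0.0]
ft_force: [-1.2, -0.1, 6.4]
finger_gap: 20.5
grip_force: 58.6
```

Request:
jog_arm(increments=[{"dx": 0,"dy": 0.006,"dz": 0,"twist": 0}])

```text
time: 4.72
eef_pos: [582.6, -39.4, 247.3]
ee_rot: [0.004, 1.0, -0.001, 0.0]
ft_force: [-1.8, -1.0, 4.6]
finger_gap: 20.0
grip_force: 58.9
```

Request:
jog_arm(increments=[{"dx": 0,"dy": 0.006,"dz": 0,"twist": 0}])

```text
time: 4.85
eef_pos: [582.7, -33.1, 247.3]
ee_rot: [0.003, 1.0, -0.001, 0.0]
ft_force: [-1.5, -1.7, 4.5]
finger_gap: 20.8
grip_force: 58.9
```

Request:
jog_arm(increments=[{"dx": 0,"dy": 0.006,"dz": 0,"twist": 0}])

```text
time: 4.97
eef_pos: [582.7, -27.1, 247.3]
ee_rot: [0.003, 1.0, -0.001, 0.0]
ft_force: [-0.8, -0.8, 5.3]
finger_gap: 20.5
grip_force: 58.9
```

Request:
jog_arm(increments=[{"dx": 0,"dy": 0.006,"dz": 0,"twist": 0}])

```text
time: 5.1
eef_pos: [582.7, -21.0, 247.3]
ee_rot: [0.003, 1.0, -0.0, 0.0]
ft_force: [-1.0, -2.3, 4.8]
finger_gap: 20.8
grip_force: 58.9
```

Request:
jog_arm(increments=[{"dx": 0,"dy": 0.006,"dz": 0,"twist": 0}])

```text
time: 5.22
eef_pos: [582.8, -15.0, 247.3]
ee_rot: [0.003, 1.0, -0.0, 0.0]
ft_force: [-1.8, -0.7, 5.7]
finger_gap: 20.9
grip_force: 58.9
```

Request:
jog_arm(increments=[{"dx": 0,"dy": 0.006,"dz": 0,"twist": 0}])

```text
time: 5.35
eef_pos: [582.8, -9.0, 247.3]
ee_rot: [0.003, 1.0, -0.0, 0.0]
ft_force: [-1.3, -1.9, 5.2]
finger_gap: 20.7
grip_force: 58.9
```

Request:
jog_arm(increments=[{"dx": 0,"dy": 0.006,"dz": 0,"twist": 0}])

```text
time: 5.48
eef_pos: [582.8, -3.0, 247.3]
ee_rot: [0.003, 1.0, -0.0, 0.0]
ft_force: [-1.9, -1.5, 5.8]
finger_gap: 20.6
grip_force: 58.9
```

Request:
jog_arm(increments=[{"dx": 0,"dy": 0.006,"dz": 0,"twist": 0}])

```text
time: 5.6
eef_pos: [582.9, 3.0, 247.3]
ee_rot: [0.003, 1.0, -0.0, 0.0]
ft_force: [-2.8, -1.6, 5.4]
finger_gap: 20.9
grip_force: 58.9
```

Request:
jog_arm(increments=[{"dx": 0,"dy": 0.006,"dz": 0,"twist": 0}])

```text
time: 5.72
eef_pos: [582.9, 9.0, 247.3]
ee_rot: [0.003, 1.0, -0.0, 0.0]
ft_force: [-3.0, -1.9, 4.9]
finger_gap: 20.7
grip_force: 58.9
```

Request:
jog_arm(increments=[{"dx": 0,"dy": 0.006,"dz": 0,"twist": 0}])

```text
time: 5.85
eef_pos: [583.0, 15.0, 247.3]
ee_rot: [0.003, 1.0, -0.0, 0.0]
ft_force: [-2.2, -1.8, 5.7]
finger_gap: 20.7
grip_force: 58.9
```

Request:
jog_arm(increments=[{"dx": 0,"dy": 0.006,"dz": 0,"twist": 0}])

```text
time: 5.98
eef_pos: [583.0, 21.0, 247.3]
ee_rot: [0.003, 1.0, -0.0, 0.0]
ft_force: [-2.8, -1.7, 5.9]
finger_gap: 20.4
grip_force: 58.9
```

Request:
jog_arm(increments=[{"dx": 0,"dy": 0.006,"dz": 0,"twist": 0}])

```text
time: 6.1
eef_pos: [583.0, 27.0, 247.2]
ee_rot: [0.003, 1.0, -0.0, 0.0]
ft_force: [-3.1, -1.6, 5.1]
finger_gap: 20.8
grip_force: 58.9
```

Request:
jog_arm(increments=[{"dx": 0,"dy": 0.006,"dz": 0,"twist": 0}])

```text
time: 6.22
eef_pos: [583.0, 33.0, 247.3]
ee_rot: [0.003, 1.0, -0.0, 0.0]
ft_force: [-2.5, -1.6, 6.0]
finger_gap: 20.9
grip_force: 58.9
```

Request:
jog_arm(increments=[{"dx": 0,"dy": 0.006,"dz": 0,"twist": 0}])

```text
time: 6.35
eef_pos: [583.1, 39.0, 247.3]
ee_rot: [0.003, 1.0, -0.0, 0.0]
ft_force: [-1.8, -1.5, 6.1]
finger_gap: 20.6
grip_force: 59.0
```

No tight spot between slide y ≈ −10 and +69. Next I'll creep up to the block buffer.

Request:
jog_arm(increments=[{"dx": 0,"dy": 0.004,"dz": 0,"twist": 0},{"dx": 0,"dy": 0.008,"dz": 0,"twist": 0},{"dx": 0,"dy": 0.012,"dz": 0,"twist": 0}])

```text
time: 6.72
eef_pos: [583.1, 51.0, 247.3]
ee_rot: [0.003, 1.0, -0.0, 0.0]
ft_force: [-2.8, -1.7, 5.3]
finger_gap: 21.0
grip_force: 59.0
```

Request:
jog_arm(increments=[{"dx": 0,"dy": 0.002,"dz": 0,"twist": 0},{"dx": 0,"dy": 0.003,"dz": 0,"twist": 0}])

```text
time: 6.98
eef_pos: [583.1, 54.0, 247.3]
ee_rot: [0.003, 1.0, -0.0, 0.0]
ft_force: [-1.8, -1.7, 6.7]
finger_gap: 20.4
grip_force: 59.0
```

Request:
jog_arm(increments=[{"dx": 0,"dy": 0.002,"dz": 0,"twist": 0},{"dx": 0,"dy": 0.003,"dz": 0,"twist": 0}])

```text
time: 7.22
eef_pos: [583.2, 56.6, 247.3]
ee_rot: [0.003, 1.0, -0.001, -0.0]
ft_force: [-1.6, -3.7, 6.5]
finger_gap: 20.6
grip_force: 59.0
```

Request:
jog_arm(increments=[{"dx": 0,"dy": 0.001,"dz": 0,"twist": 0},{"dx": 0,"dy": 0.002,"dz": 0,"twist": 0},{"dx": 0,"dy": 0.002,"dz": 0,"twist": 0},{"dx": 0,"dy": 0.002,"dz": 0,"twist": 0}])

```text
time: 7.72
eef_pos: [583.2, 58.1, 247.3]
ee_rot: [0.003, 1.0, -0.001, -0.0]
ft_force: [-2.0, -5.0, 4.9]
finger_gap: 20.6
grip_force: 59.1
```

Step 1 is done: about 3.5 N on the buffer, with contact at y ≈ 55. Now the stroke back, sampling finely where the spot must be.

Request:
jog_arm(increments=[{"dx": 0,"dy": -0.006,"dz": 0,"twist": 0},{"dx": 0,"dy": -0.012,"dz": 0,"twist": 0},{"dx": 0,"dy": -0.018,"dz": 0,"twist": 0},{"dx": 0,"dy": -0.024,"dz": 0,"twist": 0},{"dx": 0,"dy": -0.03,"dz": 0,"twist": 0},{"dx": 0,"dy": -0.036,"dz": 0,"twist": 0},{"dx": 0,"dy": -0.042,"dz": 0,"twist": 0},{"dx": 0,"dy": -0.048,"dz": 0,"twist": 0},{"dx": 0,"dy": -0.054,"dz": 0,"twist": 0},{"dx": 0,"dy": -0.06,"dz": 0,"twist": 0},{"dx": 0,"dy": -0.066,"dz": 0,"twist": 0},{"dx": 0,"dy": -0.072,"dz": 0,"twist": 0},{"dx": 0,"dy": -0.078,"dz": 0,"twist": 0},{"dx": 0,"dy": -0.084,"dz": 0,"twist": 0},{"dx": 0,"dy": -0.09,"dz": 0,"twist": 0}])

```text
time: 9.6
eef_pos: [582.7, -30.8, 247.3]
ee_rot: [0.003, 1.0, 0.0, 0.0]
ft_force: [-1.4, 1.7, 6.1]
finger_gap: 20.5
grip_force: 59.0
```

Request:
jog_arm(increments=[{"dx": 0,"dy": -0.004,"dz": 0,"twist": 0}])

```text
time: 9.72
eef_pos: [582.7, -34.8, 247.3]
ee_rot: [0.003, 1.0, 0.0, 0.0]
ft_force: [-1.9, 1.5, 5.6]
finger_gap: 20.6
grip_force: 59.0
```

Request:
jog_arm(increments=[{"dx": 0,"dy": -0.004,"dz": 0,"twist": 0}])

```text
time: 9.85
eef_pos: [582.6, -38.7, 247.3]
ee_rot: [0.003, 1.0, 0.0, 0.0]
ft_force: [-1.4, 1.8, 5.2]
finger_gap: 20.5
grip_force: 59.0
```

Request:
jog_arm(increments=[{"dx": 0,"dy": -0.004,"dz": 0,"twist": 0}])

```text
time: 9.98
eef_pos: [582.6, -42.7, 247.3]
ee_rot: [0.003, 1.0, 0.0, 0.0]
ft_force: [-2.2, 1.2, 5.3]
finger_gap: 20.7
grip_force: 59.0
```

Request:
jog_arm(increments=[{"dx": 0,"dy": -0.004,"dz": 0,"twist": 0}])

```text
time: 10.1
eef_pos: [582.6, -46.5, 247.3]
ee_rot: [0.003, 1.0, 0.001, 0.0]
ft_force: [-1.1, 4.6, 5.9]
finger_gap: 20.8
grip_force: 59.1
```

Request:
jog_arm(increments=[{"dx": 0,"dy": -0.004,"dz": 0,"twist": 0}])

```text
time: 10.22
eef_pos: [582.6, -49.6, 247.3]
ee_rot: [0.004, 1.0, 0.002, 0.0]
ft_force: [-2.0, 8.0, 7.4]
finger_gap: 20.7
grip_force: 59.2
```

Request:
jog_arm(increments=[{"dx": 0,"dy": -0.004,"dz": 0,"twist": 0}])

```text
time: 10.35
eef_pos: [582.5, -53.1, 247.3]
ee_rot: [0.003, 1.0, 0.002, 0.0]
ft_force: [-1.8, 8.0, 6.8]
finger_gap: 20.5
grip_force: 59.3
```

Request:
jog_arm(increments=[{"dx": 0,"dy": -0.004,"dz": 0,"twist": 0}])

```text
time: 10.48
eef_pos: [582.5, -57.1, 247.3]
ee_rot: [0.003, 1.0, 0.002, 0.0]
ft_force: [-0.6, 9.1, 6.4]
finger_gap: 20.5
grip_force: 59.3
```

Request:
jog_arm(increments=[{"dx": 0,"dy": -0.004,"dz": 0,"twist": 0}])

```text
time: 10.6
eef_pos: [582.5, -61.1, 247.3]
ee_rot: [0.003, 1.0, 0.002, 0.0]
ft_force: [-1.0, 7.9, 6.2]
finger_gap: 20.3
grip_force: 59.2
```

Request:
jog_arm(increments=[{"dx": 0,"dy": -0.004,"dz": 0,"twist": 0}])

```text
time: 10.72
eef_pos: [582.5, -65.7, 247.3]
ee_rot: [0.003, 1.0, 0.001, 0.0]
ft_force: [-2.1, 2.8, 5.6]
finger_gap: 20.6
grip_force: 59.1
```

Request:
jog_arm(increments=[{"dx": 0,"dy": -0.004,"dz": 0,"twist": 0}])

```text
time: 10.85
eef_pos: [582.5, -70.4, 247.3]
ee_rot: [0.003, 1.0, 0.0, 0.0]
ft_force: [-2.2, 1.5, 6.0]
finger_gap: 20.9
grip_force: 59.0
```

Request:
jog_arm(increments=[{"dx": 0,"dy": -0.004,"dz": 0,"twist": 0}])

```text
time: 10.98
eef_pos: [582.4, -74.6, 247.3]
ee_rot: [0.003, 1.0, 0.0, 0.0]
ft_force: [-1.2, 1.4, 5.1]
finger_gap: 20.8
grip_force: 59.0
```

Request:
jog_arm(increments=[{"dx": 0,"dy": -0.004,"dz": 0,"twist": 0}])

```text
time: 11.1
eef_pos: [582.4, -78.6, 247.3]
ee_rot: [0.003, 1.0, 0.0, 0.0]
ft_force: [-1.8, 1.4, 5.1]
finger_gap: 20.0
grip_force: 59.0
```

Request:
jog_arm(increments=[{"dx": 0,"dy": -0.004,"dz": 0,"twist": 0}])

```text
time: 11.22
eef_pos: [582.4, -82.7, 247.3]
ee_rot: [0.003, 1.0, 0.0, 0.0]
ft_force: [-1.9, 1.7, 4.8]
finger_gap: 20.7
grip_force: 59.0
```

Request:
jog_arm(increments=[{"dx": 0,"dy": -0.004,"dz": 0,"twist": 0}])

```text
time: 11.35
eef_pos: [582.4, -86.7, 247.3]
ee_rot: [0.003, 1.0, 0.0, 0.0]
ft_force: [-1.8, 1.6, 5.6]
finger_gap: 20.8
grip_force: 59.0
```

Request:
jog_arm(increments=[{"dx": 0,"dy": -0.004,"dz": 0,"twist": 0}])

```text
time: 11.48
eef_pos: [582.4, -90.7, 247.3]
ee_rot: [0.003, 1.0, 0.0, 0.0]
ft_force: [-1.2, 2.7, 5.9]
finger_gap: 20.7
grip_force: 59.0
```

Request:
jog_arm(increments=[{"dx": 0,"dy": -0.004,"dz": 0,"twist": 0}])

```text
time: 11.6
eef_pos: [582.3, -94.7, 247.3]
ee_rot: [0.003, 1.0, 0.0, 0.0]
ft_force: [-0.3, 0.9, 5.4]
finger_gap: 20.9
grip_force: 59.0
```

Request:
jog_arm(increments=[{"dx": 0,"dy": -0.004,"dz": 0,"twist": 0}])

```text
time: 11.72
eef_pos: [582.3, -98.7, 247.3]
ee_rot: [0.003, 1.0, 0.0, 0.0]
ft_force: [-1.8, 1.2, 4.6]
finger_gap: 20.7
grip_force: 59.0
```

Request:
jog_arm(increments=[{"dx": 0,"dy": -0.004,"dz": 0,"twist": 0}])

```text
time: 11.85
eef_pos: [582.3, -102.7, 247.3]
ee_rot: [0.003, 1.0, 0.0, 0.0]
ft_force: [-1.3, 1.6, 5.1]
finger_gap: 20.8
grip_force: 59.0
```

The tight spot runs from y ≈ −45 to −65, with its middle near −55. Now I'll creep up to the plate buffer, expecting contact at about −115.

Request:
jog_arm(increments=[{"dx": 0,"dy": -0.004,"dz": 0,"twist": 0},{"dx": 0,"dy": -0.008,"dz": 0,"twist": 0},{"dx": 0,"dy": -0.01,"dz": 0,"twist": 0}])

```text
time: 12.22
eef_pos: [582.2, -112.8, 247.3]
ee_rot: [0.003, 1.0, 0.0, 0.0]
ft_force: [-2.3, 1.0, 4.6]
finger_gap: 21.2
grip_force: 59.0
```

Request:
jog_arm(increments=[{"dx": 0,"dy": -0.002,"dz": 0,"twist": 0},{"dx": 0,"dy": -0.003,"dz": 0,"twist": 0}])

```text
time: 12.48
eef_pos: [582.2, -115.7, 247.3]
ee_rot: [0.003, 1.0, 0.0, 0.0]
ft_force: [-0.6, 1.5, 6.1]
finger_gap: 20.8
grip_force: 59.0
```

Request:
jog_arm(increments=[{"dx": 0,"dy": -0.001,"dz": 0,"twist": 0},{"dx": 0,"dy": -0.002,"dz": 0,"twist": 0},{"dx": 0,"dy": -0.002,"dz": 0,"twist": 0},{"dx": 0,"dy": -0.002,"dz": 0,"twist": 0}])

```text
time: 12.98
eef_pos: [582.2, -117.4, 247.3]
ee_rot: [0.003, 1.0, 0.0, 0.0]
ft_force: [-0.8, 3.1, 6.0]
finger_gap: 20.7
grip_force: 59.1
```

Request:
jog_arm(increments=[{"dx": 0,"dy": -0.002,"dz": 0,"twist": 0},{"dx": 0,"dy": -0.002,"dz": 0,"twist": 0},{"dx": 0,"dy": -0.002,"dz": 0,"twist": 0},{"dx": 0,"dy": -0.002,"dz": 0,"twist": 0}])

```text
time: 13.48
eef_pos: [582.2, -119.1, 247.3]
ee_rot: [0.003, 1.0, 0.001, 0.0]
ft_force: [-0.7, 2.8, 5.4]
finger_gap: 20.5
grip_force: 59.1
```

Request:
jog_arm(increments=[{"dx": 0,"dy": -0.001,"dz": 0,"twist": 0},{"dx": 0,"dy": -0.002,"dz": 0,"twist": 0},{"dx": 0,"dy": -0.002,"dz": 0,"twist": 0}])

```text
time: 13.85
eef_pos: [582.2, -120.5, 247.3]
ee_rot: [0.003, 1.0, 0.001, 0.0]
ft_force: [-1.0, 5.1, 6.0]
finger_gap: 20.7
grip_force: 59.2
```

Request:
jog_arm(increments=[{"dx": 0,"dy": 0,"dz": 0,"twist": 0}])

```text
time: 13.98
eef_pos: [582.2, -120.5, 247.3]
ee_rot: [0.003, 1.0, 0.001, 0.0]
ft_force: [-1.4, 5.9, 5.0]
finger_gap: 20.4
grip_force: 59.2
```

Step 2 is done, with about 4 N on the buffer. I'll return and confirm the spot from this side.

Request:
jog_arm(increments=[{"dx": 0,"dy": 0.006,"dz": 0,"twist": 0},{"dx": 0,"dy": 0.012,"dz": 0,"twist": 0},{"dx": 0,"dy": 0.018,"dz": 0,"twist": 0},{"dx": 0,"dy": 0.024,"dz": 0,"twist": 0},{"dx": 0,"dy": 0.03,"dz": 0,"twist": 0},{"dx": 0,"dy": 0.036,"dz": 0,"twist": 0},{"dx": 0,"dy": 0.042,"dz": 0,"twist": 0},{"dx": 0,"dy": 0.048,"dz": 0,"twist": 0}])

```text
time: 14.98
eef_pos: [582.4, -74.0, 247.3]
ee_rot: [0.003, 1.0, -0.001, 0.0]
ft_force: [-1.9, -1.2, 6.6]
finger_gap: 20.4
grip_force: 59.1
```

Request:
jog_arm(increments=[{"dx": 0,"dy": 0.003,"dz": 0,"twist": 0}])

```text
time: 15.1
eef_pos: [582.5, -70.8, 247.3]
ee_rot: [0.003, 1.0, -0.0, 0.0]
ft_force: [-2.0, -1.1, 5.1]
finger_gap: 20.2
grip_force: 59.1
```

Request:
jog_arm(increments=[{"dx": 0,"dy": 0.003,"dz": 0,"twist": 0}])

```text
time: 15.22
eef_pos: [582.5, -68.1, 247.3]
ee_rot: [0.003, 1.0, -0.001, 0.0]
ft_force: [-1.3, -3.1, 4.9]
finger_gap: 20.8
grip_force: 59.1
```

Request:
jog_arm(increments=[{"dx": 0,"dy": 0.003,"dz": 0,"twist": 0}])

```text
time: 15.35
eef_pos: [582.5, -65.8, 247.3]
ee_rot: [0.003, 1.0, -0.002, 0.0]
ft_force: [-1.5, -6.2, 4.9]
finger_gap: 20.6
grip_force: 59.1
```

Request:
jog_arm(increments=[{"dx": 0,"dy": 0.003,"dz": 0,"twist": 0}])

```text
time: 15.48
eef_pos: [582.5, -63.4, 247.3]
ee_rot: [0.003, 1.0, -0.002, 0.0]
ft_force: [-1.5, -7.4, 5.2]
finger_gap: 20.6
grip_force: 59.2
```

Request:
jog_arm(increments=[{"dx": 0,"dy": 0.003,"dz": 0,"twist": 0}])

```text
time: 15.6
eef_pos: [582.5, -60.7, 247.3]
ee_rot: [0.003, 1.0, -0.002, 0.0]
ft_force: [-3.3, -7.2, 4.7]
finger_gap: 20.5
grip_force: 59.2
```

The edges are at about −45 and −67.5, so the middle is near −56. I'll stop there, let go and rise.

Request:
jog_arm(increments=[{"dx": 0,"dy": 0.003,"dz": 0,"twist": 0},{"dx": 0,"dy": 0.004,"dz": 0,"twist": 0},{"dx": 0,"dy": 0.004,"dz": 0,"twist": 0},{"dx": 0,"dy": 0.004,"dz": 0,"twist": 0}])

```text
time: 16.1
eef_pos: [582.6, -56.4, 247.3]
ee_rot: [0.003, 1.0, -0.002, 0.0]
ft_force: [-2.1, -5.7, 5.0]
finger_gap: 20.5
grip_force: 59.2
```

Request:
jog_arm(increments=[{"dx": 0,"dy": 0,"dz": 0,"twist": 0},{"dx": 0,"dy": 0,"dz": 0,"twist": 0},{"dx": 0,"dy": 0,"dz": 0,"twist": 0},{"dx": 0,"dy": 0,"dz": 0,"twist": 0},{"dx": 0,"dy": 0,"dz": 0,"twist": 0},{"dx": 0,"dy": 0,"dz": 0,"twist": 0},{"dx": 0,"dy": 0,"dz": 0,"twist": 0},{"dx": 0,"dy": 0,"dz": 0,"twist": 0}], fingers=1)

```text
time: 17.1
eef_pos: [582.4, -54.8, 246.7]
ee_rot: [0.003, 1.0, -0.0, 0.0]
ft_force: [2.0, -0.1, -0.7]
finger_gap: 85.4
grip_force: 0.0
```

Request:
jog_arm(increments=[{"dx": 0,"dy": 0,"dz": -0.02,"twist": 0},{"dx": 0,"dy": 0,"dz": -0.05,"twist": 0},{"dx": 0,"dy": 0,"dz": -0.09,"twist": 0},{"dx": 0,"dy": 0,"dz": -0.122,"twist": 0},{"dx": 0,"dy": 0,"dz": -0.122,"twist": 0},{"dx": 0,"dy": 0,"dz": -0.122,"twist": 0},{"dx": 0,"dy": 0,"dz": -0.122,"twist": 0}])

```text
time: 17.98
eef_pos: [581.7, -54.7, 366.5]
ee_rot: [0.003, 1.0, 0.0, -0.002]
ft_force: [0.3, -0.8, -0.6]
finger_gap: 85.5
grip_force: 0.0
```

```bash
python3 - <<'E'
from h import *
s=env.sense();print(s['time'],s['eef_pos'],s['ft_force'],s['finger_gap'])
im=snap('wrist','w2.png')
K=np.array(env.camera_model('wrist')['intrinsics']);H=np.array(env.camera_model('wrist')['hand_eye']);R=Ro.from_quat(s['ee_rot']).as_matrix()
for y in(-46,-56,-66):
  p=H[:3,:3].T@(R.T@(np.array([581,y,110])-s['eef_pos'])-H[:3,3]);q=K@p;print(y,q[:2]/q[2])
E
```

```text
17.975 [581.69984901 -54.67494656 366.53797209] [ 0.33499642 -0.76328319 -0.63933522] 85.52092523768533
-46 [334.29977951 253.70254054]
-56 [318.60845926 253.80655041]
-66 [302.91818658 253.91055334]
```

View pics/w2.png

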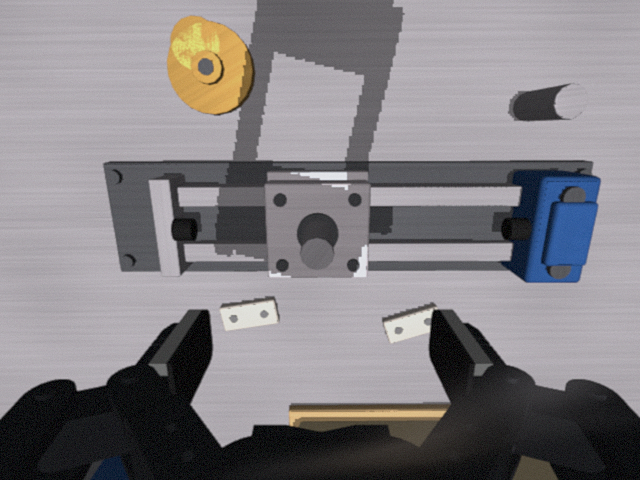

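The dowel top is at (317.5,252), which puts the carriage at y ≈ −56.5, mid-spot. The gripper is clear, and the loose parts in view look undisturbed.

```bash
python3 -c "
from station import env
print(env.job_done())"
```

```text
the job is handed in; nothing more can be done
None
```

I handed the job in after about 18 s of the 54 s allowed: the carriage touched both buffers at about 4 N each and now stands released on the tight spot, about 26 mm from the slide's centre towards the low end plate. I didn't move or touch the loose parts; the hand-in returned no verdict.

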